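# Level a sprung shelf with its foot screw and keep the spirit level pressed

### The job

Stand the spirit level lengthwise on the small hinged shelf, midway between its hinge and its knob, and turn the bar knob of the levelling foot until the bubble rests between its two marks while the level is pressed down firmly enough that the foot stands on its packing block (let go, the spring tips the shelf up again). Finish still pressing the level down like that, with the bubble centred, and do not disturb the padlock, tape measure or anchor bolt.

Things in the scene. Friction and masses are not known exactly. Their poses are not given: they have to be found in the camera images.
- shelf: Grey shelf board 100 mm wide, 270 mm long, 10 mm thick, hinged at one end. Origin: on the hinge pin, 55 mm above the desk. Its y axis runs along the board, away from the foot; the board reaches from y = -275 mm (foot end) to -5 mm; x is across; its top is at z = +13 mm. It only tilts about the pin. A spring keeps the foot end tipped up 0.03 rad, foot hanging clear, until pressed.
- shelf_spot (a point): Point on the shelf's top, on its centre line, 100 mm from the hinge pin, 140 mm from the knob axis: where the middle of the level belongs (30 mm either way will do). Axes as the shelf's. About 3 N down here starts to tip the bare shelf, 8 to 12 N on the level holds the foot hard on its block, the foot end up to 15 mm lower. At the start the foot is too short: pressed, the foot end is 0.012 to 0.031 rad low.
- foot: Levelling foot: steel screw with a 28 mm rubber pad under the shelf, 240 mm from the hinge pin. Origin: underside of the pad. It runs down out of the shelf 24 mm per full turn of the knob, 3.82 mm per rad.
- packer: Fixed steel packing block 60 x 50 mm, directly under the foot; origin: centre of its underside; its top is 18 mm above that. How far it stands out of the desk varies by a few mm.
- knob (a joint): Angle of the foot's bar knob, rad, 0 to 3.5, growing clockwise seen from above, which runs the foot out and raises the shelf's foot end (0.0159 rad of shelf tilt per rad of knob while pressed). Starts between 0 and 0.52; stays where left; friction 0.06 N m. It turns in place on the shelf, without rising or sinking.
- knob_grip (a point): Middle of the grip bar of the black knob, on its axis, 32 mm above the shelf's top. The bar is 44 mm long (this point's x), 13 mm thick (its y: grip across it), its top 11 mm above this point; below it a disc of 36 mm diameter has its top 19 mm below this point. The point turns with the knob.
- level_center (a point): Spirit level: aluminium bar 140 mm long (x axis), 22 mm wide (y), 34 mm tall (z up), about 160 g, flat base; this point is its centre, 17 mm above its underside. At the start it lies loose on the desk, right way up. The vial is in the middle of its top; the flat end shoulders (32 to 70 mm from the middle) are free to press on.
- level: The same spirit level; origin at the centre of its underside, axes as at level_center.
- bubble (a joint): Position of the bubble along the level's own +x axis from the middle of the vial, m. It moves 0.5 mm towards the higher end per 0.001 rad of tilt, stops at +-18 mm, and takes about 1.5 s to come to rest. Between the marks: within 3 mm of 0.
- padlock: Brass padlock, 57 x 38 x 18 mm, a bystander on the desk; origin: centre of its underside.
- tape_measure: Pocket tape measure, 66 x 78 x 40 mm, a bystander; origin: centre of its underside.
- anchor_bolt: Steel anchor bolt, 60 mm long, 23 mm thick, a bystander; origin: centre of its underside.
Not all that is in view belongs to the job. Of the things that look like the level, take the one that is farthest from the robot's base at the start.

How it is judged:
At the end, for the whole second after the job is handed in: Level upright on the shelf, along it within 0.12 rad, middle within 35 mm of its centre line and 55-160 mm from the hinge pin; presses the shelf with over 5 N, foot bears on the block with over 1 N, shelf level within 0.0075 rad, bubble within 3 mm of the middle, robot still pressing (value of joint bubble between -0.003 and 0.003 m and angle between shelf's own z axis and vertical below 0.0075 rad and angle between the x axis of level_center and the y axis of shelf, either way round below 0.12 rad and angle between level_center's own z axis and vertical below 0.04 rad and x of level_center in the frame of shelf between -0.035 and 0.035 m and y of level_center in the frame of shelf between -0.16 and -0.055 m and z of level_center in the frame of shelf between 0.025 and 0.034 m and contact force between level and shelf above 5 N and contact force between foot and packer above 1 N); the arm keeps its last pose, push and grip.
It fails at once if the brass padlock is moved by more than 30 mm (distance of padlock from where it was at the start of the episode above 0.03 m).
It fails at once if the pocket tape measure is moved by more than 30 mm (distance of tape_measure from where it was at the start of the episode above 0.03 m).
It fails at once if the anchor bolt is moved by more than 30 mm (distance of anchor_bolt from where it was at the start of the episode above 0.03 m).
It also fails if it takes over 72 s, if anything falls off the work surface, if the arm or the gripper's body presses on something with over 40 N, if the wrist force passes 120 N, or if a joint passes its speed limit or range.

### The arm

A 6-joint arm with a two-finger parallel gripper is mounted at the origin on a cart in front of the work surface, level with it; the furniture and walls round the work are solid. World frame = base frame: x ahead of the robot, y to its left, z up, the work surface at z = 0. Lengths are in m, angles in rad, forces in N, time in s.
With the tool pointing down it reaches from about 0.35 to 0.775 m from the base axis. Payload 5.5 kg.
Tool frame: the origin (TCP) lies at the very end of the fingers, on their centre line; the grasp point (between the pads) lies 19 mm behind it; z points along the fingers, y is the line along which they close (so a half turn about z gives the same grasp; the last joint's range is limited). The gripper opens to 85 mm and grips with 20 to 120 N. Pads are 22 mm wide; open, the fingers measure 114 mm over their backs; the gripper's body (76 mm by 85 mm) begins 54 mm behind the grasp point. The pads swing forward as they close: fully open they stand 13 mm farther back than shut.
Start: joints at [-1.291, 0.313, 0.046, 1.304, 0, 1.431], TCP at [0.234, -0.525, 0.194] pointing down, gripper open.
Joint ranges: [-2.76, 2.76], [-0.86, 1.69], [-1.03, 1.26], [-2.2, 2.34], [-1.47, 1.5], [-3.14, 3.14]. Speed limits (rad/s): [2.57, 2.57, 3.14, 3.14, 3.14, 3.14].

### API

Orientations are given as a unit quaternion [w, x, y, z].
In Python, from workcell import env gives the robot as it stands. The module is installed in compiled form; this text tells all that it offers.
- The arm moves only by the tool jog_arm, never from a script. Its argument "rows" is a list of rows, each a list of 6 numbers: the shift along the world's x, y, z in units of 40 mm (1.0 is 40 mm), then the turn, a rotation vector about the world's x, y, z in units of 6 degrees (1.0 is 6 degrees). In form: [[x, y, z, wx, wy, wz], ...]. A call has 1 to 12 rows; each row is the pose to reach, as a shift and turn from the pose commanded when the call began; what a row does not reach only later rows make up. A row lasts 1/12 s, in which the tool goes at most 41.7 mm and 7.16 degrees, less where a joint would pass 70% of its speed; a pose out of reach is approached as far as the arm can. A call with a gripper value outside its range is refused whole. "jaw" is the gripper command: -1 is fully open, 1 is shut, values between are in proportion, set as the call begins (left out, the last holds). The fingers move at their own pace and stop on an object; "force" is the grip in N (left out, the last holds). Time passes only in rows, so rows that repeat a pose let the fingers close. It gives the time, the measured TCP pose, the force, the opening and the grip force at its end, in the units of the state.
- env.get_state(): the state, without advancing time (a new reading comes with each control period).
- env.read_camera(name): name is "scene" or "top"; returns a dict with "pixels" (480x640x3 uint8, red, green, blue), "mtx" (3x3 intrinsics, pixels), "cam_to_world" (4x4, takes a point from camera to world coordinates). Camera axes: x right, y up, looking along -z (the intrinsics and any distortion apply to the point x, -y, -z); pixel columns grow to the right and rows downward; lengths in m; the calibration is good to about 2 mm. A picture is of the moment at which its call begins. There is no depth.
- env.hand_in(): hands the job in; it is judged then, once.
The state is a dict: "clock": time; "joint_pos": joint angles; "qvel": joint speeds; "tau": joint torques, N m; "tcp_pos": TCP position; "orientation": TCP orientation; "wrist_force": force on the tool from outside, world axes, zero at the start; "ft_torque": the same for the moment, N m; "finger_gap": finger opening in m; "grip_force": force on a finger pad.
Only numpy, scipy, OpenCV 4.12 (cv2) and the standard library are available. Lean on these libraries where they do the work, as an engineer would, in place of code of your own. Each camera call takes 0.05 s, during which the arm holds its last target. There are 200 camera calls.

## Working session

There is one attempt and no reset: what is moved stays moved. The work goes in short steps, Python scripts to look and compute and a tool call to move; the robot and the scene stay as the last step left them, time stands still between calls to the robot, and variables do not carry over. Pictures are saved under pics/ and viewed, at most 10 in all, crops included, and the job is handed in when it is done.

Besides the shell and the picture viewer there is one more tool, called after ">>>" as name([rows], argument=value, ...), one row to a line, values as JSON. jog_arm: Moves the arm, as the interface text tells. Its arguments: {"type":"object","properties":{"rows":{"type":"array","items":{"type":"array","items":{"type":"number"}}},"jaw":{"type":"number"},"force":{"type":"number"}},"required":["rows"]}

```bash
mkdir -p pics; cat > h.py <<'E'
import numpy as np, cv2
from workcell import env
def snap(cam,name,crop=None,scale=1):
    d=env.read_camera(cam); im=cv2.cvtColor(d["pixels"],cv2.COLOR_RGB2BGR)
    if crop: im=im[crop[1]:crop[3],crop[0]:crop[2]]
    if scale!=1: im=cv2.resize(im,None,fx=scale,fy=scale,interpolation=cv2.INTER_CUBIC)
    cv2.imwrite("pics/"+name,im); return d
def p2w(d,u,v,z):
    K=d["mtx"];T=d["cam_to_world"]
    r=np.linalg.inv(K)@[u,v,1]; r=T[:3,:3]@np.array([r[0],-r[1],-r[2]])
    return T[:3,3]+r*(z-T[2,3])/r[2]
def w2p(d,p):
    T=d["cam_to_world"]; c=T[:3,:3].T@(np.array(p)-T[:3,3]); q=d["mtx"]@[c[0],-c[1],-c[2]]; return q[:2]/q[2]
E
python3 - <<'E'
from h import *
for c in("top","scene"):
    d=snap(c,c+"0.png"); print(d["mtx"],d["cam_to_world"].round(3))
print(env.get_state())
E
```

```text
[[549.72434502   0.         323.80367537]
 [  0.         549.72434502 241.8156569 ]
 [  0.           0.           1.        ]] [[ 1.000e-03  9.810e-01 -1.930e-01  2.960e-01]
 [-1.000e+00 -4.000e-03 -2.200e-02 -6.400e-02]
 [-2.300e-02  1.930e-01  9.810e-01  1.264e+00]
 [ 0.000e+00  0.000e+00  0.000e+00  1.000e+00]]
[[466.39183423   0.         325.11525711]
 [  0.         466.39183423 243.69806456]
 [  0.           0.           1.        ]] [[-0.725  0.277 -0.63  -0.144]
 [-0.689 -0.294  0.663  0.666]
 [-0.002  0.915  0.404  0.527]
 [ 0.     0.     0.     1.   ]]
{'clock': 0.1, 'joint_pos': array([-1.29058849e+00,  3.13918371e-01,  4.51022678e-02,  1.30361174e+00,
        1.56316737e-05,  1.43117635e+00]), 'qvel': array([ 5.13024406e-04, -1.44767980e-03,  1.03456930e-03,  7.06018509e-04,
       -1.39638608e-03,  4.54266634e-05]), 'tau': array([ 5.00364607e-03, -4.81722522e+01,  2.99245852e+01,  1.26974474e-02,
       -3.48944020e-07, -4.39057558e-06]), 'tcp_pos': array([ 0.23421372, -0.52457354,  0.193406  ]), 'orientation': array([-8.14291841e-04,  9.78048534e-01,  2.08375623e-01, -4.94990545e-05]), 'wrist_force': array([-0.56452174,  0.45759062, -0.63580189]), 'ft_torque': array([-0.02080235, -0.02412183,  0.01717097]), 'grip_force': 0.0, 'finger_gap': 0.0854132809739965}
```

View pics/top0.png

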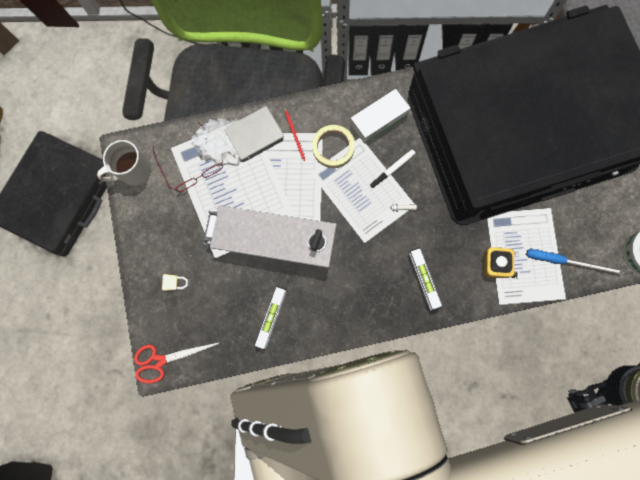

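View pics/scene0.png

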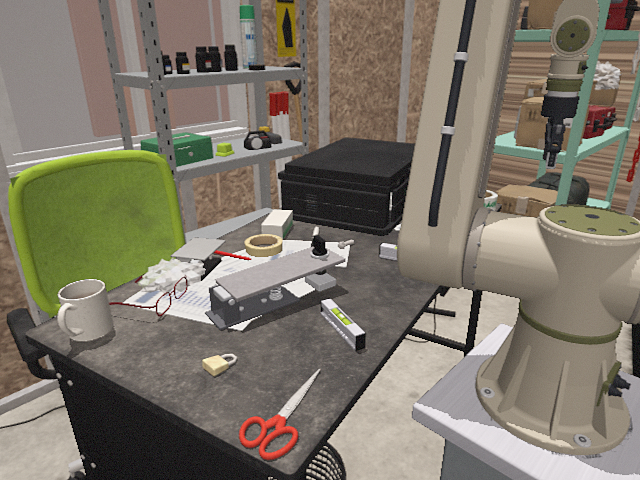

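The top view shows two level look-alikes, A at (270,318) and B at (425,279). The shelf board spans (217,206)–(330,270), with its hinge at the left and the knob at (317,240). The padlock is at (174,282), the tape measure at (501,262) and the anchor bolt at about (403,208). Next I'll measure which level is farther from the base and enlarge that area.

```bash
python3 - <<'E'
from h import *
d=snap("top","crop1.png",(190,190,450,360),3)
for n,a in dict(A=[(279,290),(262,348)],B=[(417,250),(434,308)]).items():
    P=[p2w(d,*q,0.034) for q in a]; c=(P[0]+P[1])/2; e=P[1]-P[0]
    print(n,c.round(3),np.hypot(*c[:2]).round(3),np.linalg.norm(e).round(3),np.degrees(np.arctan2(e[1],e[0])).round(1))
for q,z in [((317,240),.105),((217,206),.068),((335,222),.075),((330,270),.075),((211,250),.068),((174,282),.01),((501,262),.04),((403,208),.02)]:
    print(q,p2w(d,*q,z).round(3))
E
```

```text
A [0.364 0.083 0.034] 0.373 0.133 164.5
B [ 0.453 -0.263  0.034] 0.524 0.135 -165.7
(317, 240) [ 0.528 -0.022  0.105]
(217, 206) [0.615 0.205 0.068]
(335, 222) [ 0.575 -0.061  0.075]
(330, 270) [ 0.467 -0.05   0.075]
(211, 250) [0.514 0.214 0.068]
(174, 282) [0.45  0.311 0.01 ]
(501, 262) [ 0.489 -0.432  0.04 ]
(403, 208) [ 0.62  -0.219  0.02 ]
```

View pics/crop1.png

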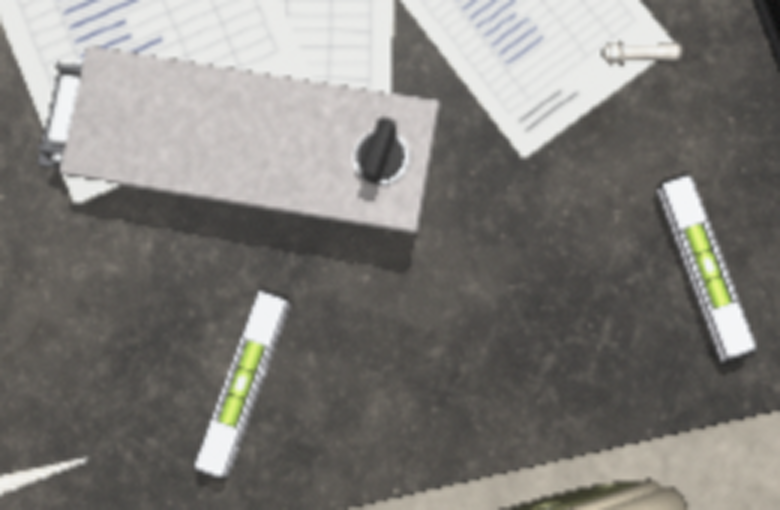

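Level B at (425,279) is the right one: it is 0.524 m from the base, against 0.373 m for A at (270,318). The crop confirms B is a white-capped level with a green vial. I'll move above it and work out the shelf frame.

>>> jog_arm([
  [5.5, 6.5, -1.5, 0, 0, -1.6],
  [5.5, 6.5, -1.5, 0, 0, -1.6],
  [5.5, 6.5, -1.5, 0, 0, -1.6],
  [5.5, 6.5, -1.5, 0, 0, -1.6],
  [5.5, 6.5, -1.5, 0, 0, -1.6],
  [5.5, 6.5, -1.5, 0, 0, -1.6],
  [5.5, 6.5, -1.5, 0, 0, -1.6],
  [5.5, 6.5, -1.5, 0, 0, -1.6],
  [5.5, 6.5, -1.5, 0, 0, -1.6],
  [5.5, 6.5, -1.5, 0, 0, -1.6],
  [5.5, 6.5, -1.5, 0, 0, -1.6],
], jaw=-1, force=40)

```text
clock: 1.07
tcp_pos: [0.4545, -0.2643, 0.1339]
orientation: [-0.0, 0.992, 0.127, -0.0]
wrist_force: [-0.1, -0.4, -0.8]
finger_gap: 0.0853
grip_force: 0.0
```

```bash
python3 - <<'E'
from h import *
d=snap("scene","s1.png",(200,200,480,400),2.8)
t=snap("top","t1.png")
f=lambda u,v,z:p2w(t,190+u/3,190+v/3,z)
TL,TR,BR,BL=f(88,47,.068),f(438,100,.0765),f(417,230,.0765),f(62,174,.068)
for n,p in dict(TL=TL,TR=TR,BR=BR,BL=BL).items(): print(n,p.round(4))
h=(TL+BL)/2; e=(TR+BR)/2; a=h-e; print(np.linalg.norm(a),np.degrees(np.arctan2(a[1],a[0])),[np.linalg.norm(TL-BL),np.linalg.norm(TR-BR)])
u=a/np.linalg.norm(a); c=(h+e)/2; u[2]=0
print("ax from edges", [np.degrees(np.arctan2(*(p-q)[1::-1])) for p,q in((TL,TR),(BL,BR))])
print("spot",(c+u*.04).round(4),"knob",(c-u*.1).round(4),"disc",f(381,158,.087).round(4))
b=f(386,120,.118),f(372,180,.118); print("bar",b[0].round(3),b[1].round(3),np.degrees(np.arctan2(*(b[0]-b[1])[1::-1])))
q=[f(*x,.034) for x in((664,187),(690,177),(755,349),(729,359))];print("lvl",np.mean(q,0).round(4))
s=env.get_state();print(s["clock"],s["tcp_pos"],s["orientation"],s["joint_pos"].round(2))
E
```

```text
TL [0.6154 0.1997 0.068 ]
TR [ 0.5713 -0.0634  0.0765]
BR [ 0.4744 -0.0478  0.0765]
BL [0.5183 0.2154 0.068 ]
0.2669273046797592 80.51433853620817 [np.float64(0.0983618594506713), np.float64(0.09818781389174806)]
ax from edges [np.float64(80.49560527536342), np.float64(80.53306688977234)]
spot [0.5514 0.1154 0.0723] knob [ 0.5284 -0.0226  0.0723] disc [ 0.5258 -0.0218  0.087 ]
bar [ 0.547 -0.026  0.118] [ 0.504 -0.017  0.118] -12.71916682156695
lvl [ 0.4522 -0.2655  0.034 ]
1.1667 [ 0.45394406 -0.26585406  0.134326  ] [ 2.42687272e-04  9.92099332e-01  1.25454534e-01 -1.30371331e-04] [-0.68  0.24 -0.2   1.13 -0.    2.21]
```

View pics/s1.png

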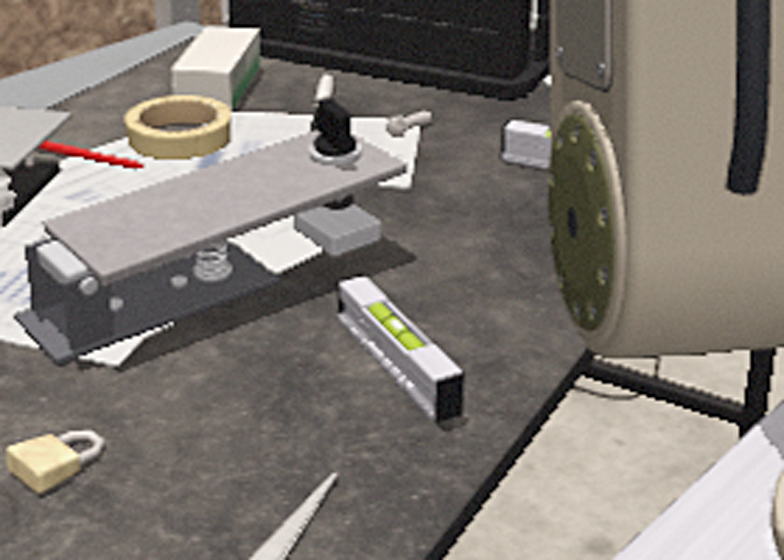

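The scene view shows the shelf with its knob at crop (333,125), the block at (345,225) and the anchor bolt at (410,122). Part of level B shows at (527,143). The gripper is centred over B, so I'll go down and grip.

>>> jog_arm([
  [0, 0, -1, 0, 0, 0],
  [0, 0, -2, 0, 0, 0],
  [0, 0, -2.7, 0, 0, 0],
  [0, 0, -3.05, 0, 0, 0],
  [0, 0, -3.05, 0, 0, 0],
  [0, 0, -3.05, 0, 0, 0],
])

```text
clock: 1.67
tcp_pos: [0.4532, -0.266, 0.012]
orientation: [-0.0, 0.992, 0.125, -0.001]
wrist_force: [-0.4, 0.1, 0.1]
finger_gap: 0.0856
grip_force: 0.0
```

>>> jog_arm([
  [0, 0, 0, 0, 0, 0],
  [0, 0, 0, 0, 0, 0],
  [0, 0, 0, 0, 0, 0],
  [0, 0, 0, 0, 0, 0],
  [0, 0, 0, 0, 0, 0],
  [0, 0, 0, 0, 0, 0],
  [0, 0, 0, 0, 0, 0],
  [0, 0, 0, 0, 0, 0],
  [0, 0, 0, 0, 0, 0],
  [0, 0, 0, 0, 0, 0],
], jaw=1, force=40)

```text
clock: 2.5
tcp_pos: [0.4543, -0.265, 0.0122]
orientation: [-0.0, 0.992, 0.126, -0.0]
wrist_force: [0.0, -0.3, 0.3]
finger_gap: -0.0002
grip_force: 0.0
```

The jaws shut on nothing, so I'll look.

```bash
python3 - <<'E'
from h import *
a=snap("scene","s2.png",(300,180,460,300),2.5);b=snap("top","t2.png",(340,200,500,320),2.5)
cv2.imwrite("pics/both2.png",np.hstack([cv2.imread("pics/s2.png"),cv2.imread("pics/t2.png")]))
s=env.get_state();print(w2p(b,s["tcp_pos"]),w2p(a,s["tcp_pos"]), w2p(b,[.4525,-.2655,.034]))
E
```

```text
[424.63846249 279.30736374] [405.84339423 256.07732591] [426.39513694 278.89279257]
```

View pics/both2.png

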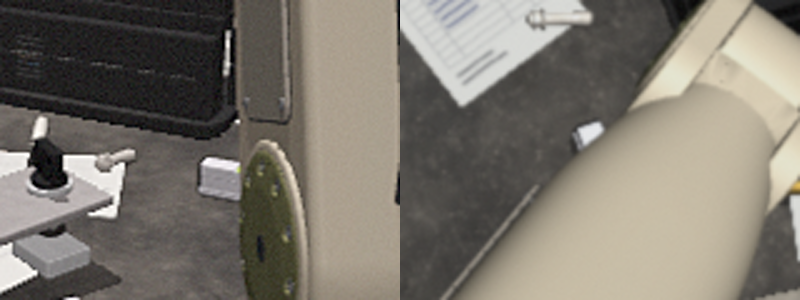

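```bash
python3 - <<'E'
from h import *
a=env.read_camera("scene")
print("startTCP",w2p(a,[.2342,-.5246,.1934]))
for sx in(1,-1):
  for z in(0,.034): print(sx,z,w2p(a,[.4525+sx*.068,-.2655+sx*.0173,z]))
print("bolt",w2p(a,[.62,-.219,.01]),"knob",w2p(a,[.527,-.022,.09]))
s=env.get_state();print(s["tcp_pos"],s["finger_gap"],s["joint_pos"],s["wrist_force"],s["tau"])
E
```

```text
startTCP [544.29291628 183.82178025]
1 0 [381.07720352 254.87468788]
1 0.034 [381.68423811 243.14494092]
-1 0 [432.68702027 266.39347722]
-1 0.034 [433.93727264 254.16540142]
bolt [345.64560973 244.25460637] knob [319.74758948 248.99378375]
[ 0.45433678 -0.26509268  0.0121685 ] 0.0001022651749692806 [-6.80799290e-01  3.48343866e-01 -3.78557975e-01  8.43944700e-01
 -8.73251085e-05  2.20850460e+00] [-0.73250894  0.0384236   0.62091331] [ 7.68702856e-03 -4.51453042e+01  2.50120568e+01  2.53242659e-03
  1.55588259e-05 -2.09160851e-05]
```

```bash
python3 - <<'E'
import cv2
im=cv2.imread("pics/scene0.png")[70:210,490:610]; im=cv2.resize(im,None,fx=4,fy=4,interpolation=cv2.INTER_CUBIC)
cv2.drawMarker(im,(int((544.3-490)*4),int((183.8-70)*4)),(0,0,255),0,12,1); cv2.imwrite("pics/g.png",im)
E
```

```text
(no output)
```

View pics/g.png

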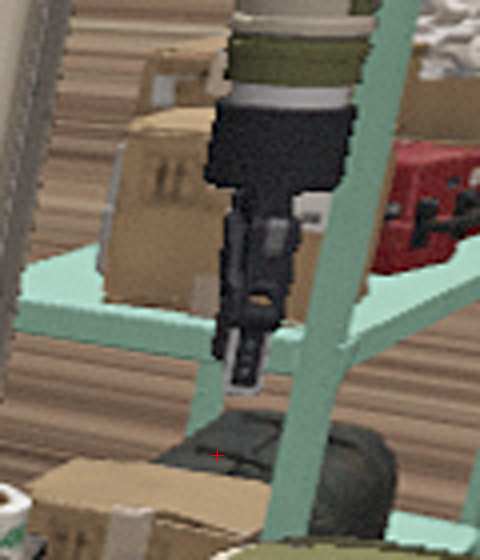

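The red cross marks where the reported TCP should appear at the start pose. The real fingertips are at (551,168), roughly 15 px higher, so the real tip may be 40 mm or so above the reported one. I'll take the shut gripper to a place both cameras can see and measure the offset.

>>> jog_arm([
  [0, 0, 1, 0, 0, 0],
  [0, 0, 2, 0, 0, 0],
  [0, 0, 3, 0, 0, 0],
  [0, 0, 4, 0, 0, 0],
  [-1.3, 8, 6, 0, 0, 0],
  [-1.3, 8, 6, 0, 0, 0],
  [-1.3, 8, 6, 0, 0, 0],
  [-1.3, 8, 6, 0, 0, 0],
  [-1.3, 8, 6, 0, 0, 0],
  [-1.3, 8, 6, 0, 0, 0],
  [-1.3, 8, 6, 0, 0, 0],
  [-1.3, 8, 6, 0, 0, 0],
])

```text
clock: 3.65
tcp_pos: [0.4016, 0.056, 0.2528]
orientation: [0.0, 0.992, 0.125, 0.0]
wrist_force: [1.5, 0.7, -0.9]
finger_gap: 0.0002
grip_force: 0.0
```

>>> jog_arm([
  [0, 0, 0, 0, 0, 0],
  [0, 0, 0, 0, 0, 0],
  [0, 0, 0, 0, 0, 0],
])

```text
clock: 3.9
tcp_pos: [0.4025, 0.0545, 0.252]
orientation: [0.0, 0.992, 0.126, 0.0]
wrist_force: [0.4, -0.4, -0.2]
finger_gap: 0.0
grip_force: 0.0
```

```bash
python3 - <<'E'
from h import *
s=env.get_state()
a=snap("scene","sa.png");b=snap("top","ta.png")
ims=[]
for d,f in((a,"sa"),(b,"ta")):
    p=w2p(d,s["tcp_pos"]); im=cv2.imread(f"pics/{f}.png"); x,y=[int(v) for v in p]
    x0=min(max(x-65,0),510);y0=min(max(y-95,0),330)
    c=cv2.resize(im[y0:y0+150,x0:x0+130],None,fx=3,fy=3,interpolation=cv2.INTER_CUBIC)
    cv2.drawMarker(c,(int((p[0]-x0)*3),int((p[1]-y0)*3)),(0,0,255),0,12,1); ims.append(c); print(f,p,x0,y0)
cv2.imwrite("pics/tip.png",np.hstack(ims)); print(s["tcp_pos"],s["clock"])
E
```

```text
sa [338.79182175 200.73122946] 273 105
ta [272.43490491 291.23238082] 207 196
[0.40247865 0.05446446 0.25202158] 3.9
```

View pics/tip.png

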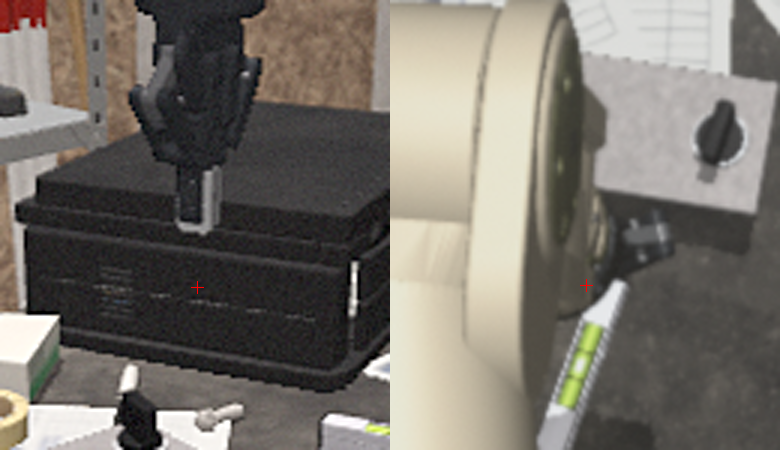

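```bash
python3 - <<'E'
from h import *
from scipy.optimize import least_squares
a=env.read_camera("scene");b=env.read_camera("top")
for pt in((299,279),(296,276),(300,281)):
    r=least_squares(lambda x:np.r_[w2p(a,x)-[338.7,182.3],w2p(b,x)-pt],[.4,.05,.25]);print(r.x.round(4),r.fun.round(1))
q=env.get_state()["joint_pos"];print(q)
E
```

```text
[0.4298 0.0099 0.2704] [ 5.1  0.9 -3.  -3.8]
[0.4324 0.0131 0.2713] [ 3.   0.5 -1.8 -2.3]
[0.4277 0.0092 0.2703] [ 6.2  1.1 -3.7 -4.7]
[-6.71795359e-02 -2.72567273e-02 -2.15787878e-01  1.38323669e+00
 -2.54768826e-04  2.82499312e+00]
```

>>> jog_arm([
  [0, 0, 0, 0, 0, 0],
  [0, 0, 0, 0, 0, 0],
  [0, 0, 0, 0, 0, 0],
  [0, 0, 0, 0, 0, 0],
  [0, 0, 0, 0, 0, 0],
  [0, 0, 0, 0, 0, 0],
  [0, 0, 0, 0, 0, 0],
  [0, 0, 0, 0, 0, 0],
  [0, 0, 0, 0, 0, 0],
  [0, 0, 0, 0, 0, 0],
], jaw=-1)

```text
clock: 4.93
tcp_pos: [0.4024, 0.0544, 0.2521]
orientation: [0.0, 0.992, 0.126, 0.0]
wrist_force: [-0.2, -0.1, -0.0]
finger_gap: 0.0855
grip_force: 0.0
```

```bash
python3 - <<'E'
from h import *
a=snap("scene","sb.png");b=snap("top","tb.png")
s=env.get_state();print(s["tcp_pos"],s["finger_gap"])
t0=cv2.imread("pics/top0.png");p0=w2p(b,[.2342,-.5246,.1934]);print("top start",p0)
def cr(im,x0,y0,p=None):
    c=cv2.resize(im[y0:y0+100,x0:x0+85],None,fx=3,fy=3,interpolation=cv2.INTER_CUBIC)
    if p is not None: cv2.drawMarker(c,(int((p[0]-x0)*3),int((p[1]-y0)*3)),(0,0,255),0,12,1)
    return c
P=w2p(a,s["tcp_pos"]);Q=w2p(b,s["tcp_pos"])
cv2.imwrite("pics/cmp.png",np.vstack([np.hstack([cr(t0,555,350,p0),cr(cv2.imread("pics/ta.png"),250,230,Q),cr(cv2.imread("pics/tb.png"),250,230,Q)]),
 np.hstack([cr(cv2.imread("pics/scene0.png"),505,100,(544.3,183.8)),cr(cv2.imread("pics/sa.png"),300,110,P),cr(cv2.imread("pics/sb.png"),300,110,P)])]))
print("base",w2p(a,[0,0,0]),w2p(b,[0,0,0]))
E
```

```text
[0.40243724 0.0543539  0.25209316] 0.08539108525100506
top start [583.28347707 383.88827949]
base [547.43508103 398.23292084] [307.5258402  489.98619974]
```

View pics/cmp.png

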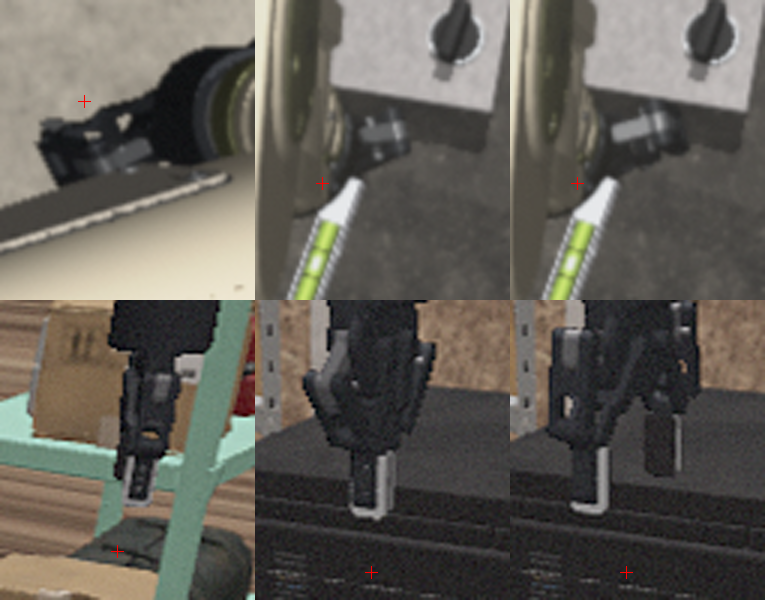

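Across the panels, the fingertips sit about 40 mm above the reported TCP marker in the scene camera: tip at about (339,182), prediction (339,201). The closing direction is as reported. To calibrate the tool I'll touch the springy shelf gently with the jaw shut, since its height is known.

>>> jog_arm([
  [1, 0.1, 0, 0, 0, 0],
  [2, 0.2, 0, 0, 0, 0],
  [3, 0.3, 0, 0, 0, 0],
  [3.5, 0.3, -0.5, 0, 0, 0],
  [3.5, 0.3, -1.5, 0, 0, 0],
  [3.5, 0.3, -2.5, 0, 0, 0],
  [3.5, 0.3, -3.2, 0, 0, 0],
  [3.5, 0.3, -3.7, 0, 0, 0],
  [3.5, 0.3, -3.7, 0, 0, 0],
  [3.5, 0.3, -3.7, 0, 0, 0],
], jaw=1)

```text
clock: 5.87
tcp_pos: [0.5415, 0.0664, 0.1033]
orientation: [-0.0, 0.992, 0.126, -0.001]
wrist_force: [0.3, 0.3, 1.3]
finger_gap: 0.0
grip_force: 0.0
```

>>> jog_arm([
  [0, 0, -0.1, 0, 0, 0],
  [0, 0, -0.2, 0, 0, 0],
  [0, 0, -0.3, 0, 0, 0],
  [0, 0, -0.35, 0, 0, 0],
  [0, 0, -0.35, 0, 0, 0],
])

```text
clock: 6.28
tcp_pos: [0.5425, 0.0663, 0.0902]
orientation: [0.0, 0.992, 0.126, 0.0]
wrist_force: [-0.0, 0.7, 1.4]
finger_gap: -0.0001
grip_force: 0.0
```

>>> jog_arm([
  [0, 0, -0.1, 0, 0, 0],
  [0, 0, -0.2, 0, 0, 0],
  [0, 0, -0.2, 0, 0, 0],
  [0, 0, -0.2, 0, 0, 0],
])

```text
clock: 6.62
tcp_pos: [0.5421, 0.0663, 0.0817]
orientation: [0.0, 0.992, 0.126, -0.0]
wrist_force: [-0.8, 0.7, 0.1]
finger_gap: -0.0001
grip_force: 0.0
```

```bash
python3 - <<'E'
from h import *
s=env.get_state();a=snap("scene","sc.png");b=snap("top","tc.png");print(s["tcp_pos"],w2p(a,s["tcp_pos"]),w2p(b,s["tcp_pos"]))
E
```

```text
[0.54210172 0.06633141 0.08171313] [286.35066242 262.79413877] [277.10062387 235.99311813]
```

>>> jog_arm([
  [0, 0, -0.1, 0, 0, 0],
  [0, 0, -0.2, 0, 0, 0],
  [0, 0, -0.3, 0, 0, 0],
  [0, 0, -0.3, 0, 0, 0],
])

```text
clock: 7.05
tcp_pos: [0.5416, 0.0663, 0.0689]
orientation: [-0.0, 0.992, 0.126, -0.001]
wrist_force: [0.4, -0.2, -0.8]
finger_gap: 0.0002
grip_force: 0.0
```

>>> jog_arm([
  [0, 0, -0.1, 0, 0, 0],
  [0, 0, -0.1, 0, 0, 0],
  [0, 0, -0.1, 0, 0, 0],
])

```text
clock: 7.3
tcp_pos: [0.5422, 0.0663, 0.0658]
orientation: [0.0, 0.992, 0.126, -0.0]
wrist_force: [-0.5, 0.4, 0.8]
finger_gap: -0.0002
grip_force: 0.0
```

```bash
python3 - <<'E'
from h import *
s=env.get_state();a=snap("scene","sd.png");P=w2p(a,s["tcp_pos"]);print(s["tcp_pos"],s["wrist_force"],P)
x,y=int(P[0])-65,int(P[1])-75
c=cv2.resize(cv2.imread("pics/sd.png")[y:y+110,x:x+130],None,fx=5,fy=5,interpolation=cv2.INTER_CUBIC)
cv2.drawMarker(c,(int((P[0]-x)*5),int((P[1]-y)*5)),(0,0,255),0,12,1);cv2.imwrite("pics/sd_c.png",c);print(x,y)
E
```

```text
[0.54221418 0.066307   0.06577816] [-0.45218369  0.37911538  0.79220879] [286.58153167 269.34568083]
221 194
```

View pics/sd_c.png

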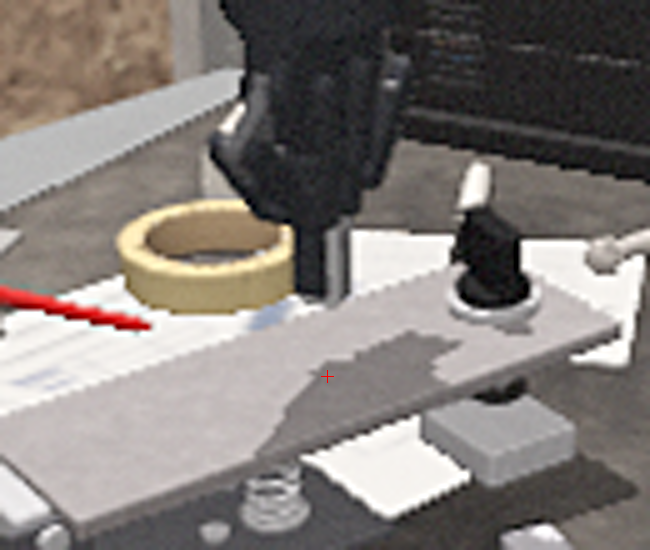

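```bash
python3 - <<'E'
from h import *
a=env.read_camera("scene");b=env.read_camera("top")
for z in(.07,.08,.09,.1,.11,.12):
    p=p2w(a,286,254,z);print(z,p.round(3),w2p(b,p).round(0))
# dark pixels of gripper in top view, blob region near pred
im=cv2.cvtColor(cv2.imread("pics/tc.png"),cv2.COLOR_BGR2GRAY);i0=cv2.cvtColor(cv2.imread("pics/top0.png"),cv2.COLOR_BGR2GRAY)
df=cv2.absdiff(im,i0)>25
for v in range(205,290,3): print(v,''.join('#' if df[v,u] and im[v,u]<70 else '+' if df[v,u] else '.' for u in range(200,345,2)))
E
```

```text
0.07 [0.595 0.02  0.07 ] [299. 214.]
0.08 [0.579 0.034 0.08 ] [292. 220.]
0.09 [0.563 0.048 0.09 ] [285. 226.]
0.1 [0.547 0.062 0.1  ] [278. 232.]
0.11 [0.53  0.077 0.11 ] [271. 239.]
0.12 [0.514 0.091 0.12 ] [263. 245.]
205 +++++++.....+......+..+++++++++++++++++++++..............................
208 +++++.................+++++++++++++++++++++.....+........................
211 ++...++++...................+++++++++++++++#++++++.......................
214 +++..++++...................++++++++++++++##+++++++......................
217 +++.+.++....................+++++++++++++####++++++......................
220 .++.++++.....................++++++##+++######+##+++.....................
223 +++.+++.....................++++++++++########+#++.......................
226 +.++.++.....................++++++++##########+..........................
229 ++.++++......................++++++######++++............................
232 ++++++......................+++++++#####+................................
235 +++.++......................+++++++++#++.................................
238 +++++++.+........
[... 682 characters left out ...]
65 ++++++++++++++++++++++++++++++++++.......................................
268 +++++++++++++++++++++++++++++++++++......................................
271 ++++++++++++++++++++++++++++++++.+.......................................
274 +++++++++++++++++++++++++++++++..+..###..................................
277 ++++++++++++++++++++++++++++++++.+..#....................................
280 ++++++++++++++++++++++++++++++++.+.##....#...............................
283 ++++++++++++++++++++++++++++++++.+..###..................................
286 +++++++++++++++++++++++++++++++..+#.##+..................................
289 +++++++++++++++++++++++++++++++..+...#++++...............................
```

>>> jog_arm([
  [0, 0, -0.1, 0, 0, 0],
  [0, 0, -0.2, 0, 0, 0],
  [0, 0, -0.3, 0, 0, 0],
  [0, 0, -0.4, 0, 0, 0],
  [0, 0, -0.4, 0, 0, 0],
])

```text
clock: 7.87
tcp_pos: [0.5416, 0.0663, 0.0489]
orientation: [-0.0, 0.992, 0.126, -0.001]
wrist_force: [0.0, 0.0, -0.9]
finger_gap: -0.0
grip_force: 0.0
```

>>> jog_arm([
  [0, 0, -0.1, 0, 0, 0],
  [0, 0, -0.1, 0, 0, 0],
  [0, 0, -0.1, 0, 0, 0],
])

```text
clock: 8.12
tcp_pos: [0.5423, 0.0663, 0.0458]
orientation: [0.0, 0.992, 0.126, -0.0]
wrist_force: [0.7, -0.3, 0.7]
finger_gap: -0.0001
grip_force: 0.0
```

>>> jog_arm([
  [0, 0, -0.1, 0, 0, 0],
  [0, 0, -0.1, 0, 0, 0],
  [0, 0, -0.1, 0, 0, 0],
])

```text
clock: 8.37
tcp_pos: [0.5423, 0.0663, 0.0419]
orientation: [0.0, 0.992, 0.126, -0.0]
wrist_force: [0.1, 0.2, -0.1]
finger_gap: -0.0002
grip_force: 0.0
```

>>> jog_arm([
  [0, 0, -0.1, 0, 0, 0],
  [0, 0, -0.1, 0, 0, 0],
  [0, 0, -0.1, 0, 0, 0],
])

```text
clock: 8.62
tcp_pos: [0.5422, 0.0663, 0.0378]
orientation: [0.0, 0.992, 0.126, -0.0]
wrist_force: [-0.1, 0.7, -0.1]
finger_gap: 0.0001
grip_force: 0.0
```

>>> jog_arm([
  [0, 0, -0.1, 0, 0, 0],
  [0, 0, -0.1, 0, 0, 0],
  [0, 0, -0.1, 0, 0, 0],
])

```text
clock: 8.87
tcp_pos: [0.5427, 0.0663, 0.0342]
orientation: [0.0, 0.992, 0.126, 0.0]
wrist_force: [-0.1, -0.9, 2.4]
finger_gap: -0.0
grip_force: 1.0
```

>>> jog_arm([
  [0, 0, -0.1, 0, 0, 0],
  [0, 0, -0.1, 0, 0, 0],
  [0, 0, -0.1, 0, 0, 0],
])

```text
clock: 9.12
tcp_pos: [0.5426, 0.0661, 0.03]
orientation: [0.0, 0.992, 0.126, 0.0]
wrist_force: [0.3, -1.6, 2.3]
finger_gap: 0.0001
grip_force: 1.3
```

Contact came at reported z of about 0.035, where the board is at 0.0725, so the real tip is about 37 mm above the reported TCP. I'll get the lateral offset from this contact picture numerically.

```bash
python3 - <<'E'
from h import *
s=env.get_state();a=snap("scene","se.png");b=snap("top","te.png");P=w2p(a,s["tcp_pos"]+[0,0,.0375]);print(s["tcp_pos"],P,w2p(b,s["tcp_pos"]+[0,0,.0375]))
g=cv2.cvtColor(cv2.imread("pics/se.png"),cv2.COLOR_BGR2GRAY)
for v in range(250,284): print(v,' '.join('%3d'%g[v,u] for u in range(268,308,2)))
E
```

```text
[0.5425904  0.06614407 0.03003565] [286.49265331 268.54674691] [277.86369152 237.07127473]
250 149 109  33  43  39  28  37  26  37  51  33  39   5 250 239 238 237 239 238 239
251 150 145  19  40  45  43  38  40  35  34  30  28   6 248 240 242 234 227 238 243
252 150 154  70  25  43  38  32  33  46  40  36  38 179 243 239 241 234 223 182 197
253 149 149 132  37  21  37  27  39  41  38  35 148 193 239 239 242 212 191 181 187
254 146 146 150 143 168  14  26  40  39  30  67  93 181 229 214 195 189 184 185 189
255 138 136 141 179 176 200  15  36  36  34 123  74 171 181 189 189 190 185 185 186
256 190 243 192 170 173 217  17  37  33  62 142  81 157 181 187 193 187 188 189 190
257 244 232 174 166 169 218  21  36  50  58 146  65 163 193 190 188 189 185 184 188
258 244 221 173 164 175 230  33  43  31  59 144  59 180 193 194 190 186 189 185 182
259 238 197 165 164 182 245  23  50  40  58 141  77 165 194 193 188 187 190 191 188
260 232 207 195 190 183 220  58  49  41  60 141  77 155 185 187 190 189 195 194 191
261 242 242 248 163 187 198  60  33  39  61 146  77 159 187 189 191 198 165 192 190
2
[... 1146 characters left out ...]
 124 125 127 126 128 138 135
276 186 187 189 189 134 126 123 128 128 130 132 130 126 127 127 129 123 143 118 109
277 191 189 189 195 118 128 125 126 128 128 134 127 130 133 125 135 131 114 104 105
278 184 187 189 180 117 125 128 128 126 123 123 127 130 127 141 117 111 100  95 108
279 188 184 195 134 121 128 123 127 126 124 126 131 132 132 114 109  99  82  83 136
280 190 192 175 120 129 129 126 133 128 127 126 145 121 109  99  88  69 253 216 131
281 188 195 129 123 126 130 131 133 129 132 133 115 109  98  79 191 247 239 223 122
282 189 179 120 125 126 128 133 132 141 118 107  98  91  70 254 245 237 241 248  94
283 189 172 122 126 130 132 132 131 115 110 102  84 185 249 252 237 241 243 247 246
```

The lateral offset is about zero, with the tip at px (286,268) as predicted for a pure +37.5 mm in z. So real tip z is reported z + 37 mm. I'll go back to level B with the jaw open and grip with reported z at about −0.027.

>>> jog_arm([
  [0, 0, 1, 0, 0, 0],
  [0, 0, 2, 0, 0, 0],
  [0, 0, 3, 0, 0, 0],
  [-2.25, -8.3, 3, 0, 0, 0],
  [-2.25, -8.3, 3, 0, 0, 0],
  [-2.25, -8.3, 3, 0, 0, 0],
  [-2.25, -8.3, 3, 0, 0, 0],
  [-2.25, -8.3, 3, 0, 0, 0],
  [-2.25, -8.3, 3, 0, 0, 0],
  [-2.25, -8.3, 3, 0, 0, 0],
  [-2.25, -8.3, 3, 0, 0, 0],
  [-2.25, -8.3, 3, 0, 0, 0],
], jaw=-1)

```text
clock: 10.22
tcp_pos: [0.4511, -0.2707, 0.1498]
orientation: [0.001, 0.992, 0.123, -0.0]
wrist_force: [0.9, -0.8, -0.1]
finger_gap: 0.0855
grip_force: 0.0
```

>>> jog_arm([
  [0, 0, -1, 0, 0, 0],
  [0, 0, -2, 0, 0, 0],
  [0, 0, -3, 0, 0, 0],
  [0, 0, -3.8, 0, 0, 0],
  [0, 0, -4.2, 0, 0, 0],
  [0, 0, -4.4, 0, 0, 0],
  [0, 0, -4.4, 0, 0, 0],
])

```text
clock: 10.8
tcp_pos: [0.4511, -0.264, -0.0279]
orientation: [-0.002, 0.992, 0.126, -0.001]
wrist_force: [0.1, -0.6, 1.4]
finger_gap: 0.0853
grip_force: 0.0
```

>>> jog_arm([
  [0, 0, 0, 0, 0, 0],
  [0, 0, 0, 0, 0, 0],
  [0, 0, 0, 0, 0, 0],
  [0, 0, 0, 0, 0, 0],
  [0, 0, 0, 0, 0, 0],
  [0, 0, 0, 0, 0, 0],
  [0, 0, 0, 0, 0, 0],
  [0, 0, 0, 0, 0, 0],
  [0, 0, 0, 0, 0, 0],
  [0, 0, 0, 0, 0, 0],
], jaw=1)

```text
clock: 11.63
tcp_pos: [0.4533, -0.2662, -0.0247]
orientation: [0.001, 0.992, 0.126, 0.001]
wrist_force: [-1.6, 0.8, 5.4]
finger_gap: 0.0218
grip_force: 38.8
```

Level gripped (gap 21.8 mm). Next I'll lift it, carry it over the shelf and turn it 66°.

>>> jog_arm([
  [0, 0, 0.5, 0, 0, 0],
  [0, 0, 1.4, 0, 0, 0],
  [0, 0, 2.3, 0, 0, 0],
  [0, 0, 3.2, 0, 0, 1],
  [0, 0, 4, 0, 0, 2],
  [0.4, 0.9, 4, 0, 0, 3],
  [0.7, 1.8, 4, 0, 0, 4],
  [1, 2.7, 4, 0, 0, 5],
  [1.2, 3.6, 4, 0, 0, 6],
  [1.4, 4.5, 4, 0, 0, 7],
  [1.6, 5.4, 4, 0, 0, 8],
  [1.8, 6.3, 4, 0, 0, 9],
])

```text
clock: 12.63
tcp_pos: [0.5242, -0.0119, 0.1341]
orientation: [-0.0, 0.825, 0.565, -0.0]
wrist_force: [0.6, 0.0, -1.1]
finger_gap: 0.0214
grip_force: 38.2
```

>>> jog_arm([
  [0.2, 0.9, 0, 0, 0, 1],
  [0.4, 1.8, 0, 0, 0, 2],
  [0.6, 2.7, 0, 0, 0, 2],
  [0.65, 3.2, 0, 0, 0, 2],
  [0.65, 3.2, 0, 0, 0, 2],
  [0.65, 3.2, 0, 0, 0, 2],
  [0.65, 3.2, 0, 0, 0, 2],
])

```text
clock: 13.22
tcp_pos: [0.55, 0.1139, 0.1338]
orientation: [-0.0, 0.763, 0.646, -0.0]
wrist_force: [-0.2, -0.5, -1.1]
finger_gap: 0.022
grip_force: 38.2
```

```bash
python3 - <<'E'
from h import *
s=env.get_state();q=s["orientation"];print(s["clock"],s["tcp_pos"],np.degrees(2*np.arctan2(q[2],q[1])),s["finger_gap"],s["wrist_force"])
a=snap("scene","sf.png",(180,150,400,310),3.5)
E
```

```text
13.2167 [0.54996644 0.11392985 0.13380965] 80.4568376387646 0.02197050099905609 [-0.18866254 -0.50074643 -1.05704406]
```

>>> jog_arm([
  [0, 0, -0.7, 0, 0, 0],
  [0, 0, -1.4, 0, 0, 0],
  [0, 0, -1.9, 0, 0, 0],
  [0, 0, -2.1, 0, 0, 0],
  [0, 0, -2.15, 0, 0, 0],
  [0, 0, -2.15, 0, 0, 0],
])

```text
clock: 13.77
tcp_pos: [0.5504, 0.1133, 0.0483]
orientation: [-0.0, 0.764, 0.645, -0.0]
wrist_force: [0.1, -0.6, -1.5]
finger_gap: 0.0211
grip_force: 38.9
```

>>> jog_arm([
  [0, 0, -0.05, 0, 0, 0],
  [0, 0, -0.1, 0, 0, 0],
  [0, 0, -0.1, 0, 0, 0],
])

```text
clock: 14.02
tcp_pos: [0.5517, 0.1141, 0.0452]
orientation: [0.001, 0.764, 0.646, 0.001]
wrist_force: [0.6, -0.9, 0.2]
finger_gap: 0.0215
grip_force: 39.1
```

>>> jog_arm([
  [0, 0, -0.05, 0, 0, 0],
  [0, 0, -0.07, 0, 0, 0],
  [0, 0, -0.07, 0, 0, 0],
])

```text
clock: 14.27
tcp_pos: [0.5515, 0.114, 0.0425]
orientation: [0.001, 0.764, 0.646, 0.001]
wrist_force: [-1.5, -3.7, 7.4]
finger_gap: 0.0215
grip_force: 39.1
```

>>> jog_arm([
  [0, 0, 0, 0, 0, 0],
  [0, 0, 0, 0, 0, 0],
  [0, 0, 0, 0, 0, 0],
  [0, 0, 0, 0, 0, 0],
  [0, 0, 0.5, 0, 0, 0],
  [0, 0, 1.2, 0, 0, 0],
  [0, 0, 2, 0, 0, 0],
  [0, 0, 2.2, 0, 0, 0],
  [0, 0, 2.2, 0, 0, 0],
], jaw=-0.2)

```text
clock: 15.02
tcp_pos: [0.5527, 0.1146, 0.1323]
orientation: [0.002, 0.763, 0.646, 0.002]
wrist_force: [0.2, -0.2, -0.2]
finger_gap: 0.0516
grip_force: 0.0
```

```bash
python3 - <<'E'
from h import *
s=env.get_state();print(s["clock"],s["tcp_pos"],s["finger_gap"],s["wrist_force"])
a=snap("scene","sg.png",(190,150,390,310),3.9);b=snap("top","tg.png")
E
```

```text
15.0167 [0.55273021 0.11464762 0.13231445] 0.0516165154056962 [ 0.22064087 -0.23291171 -0.23325407]
```

View pics/sg.png

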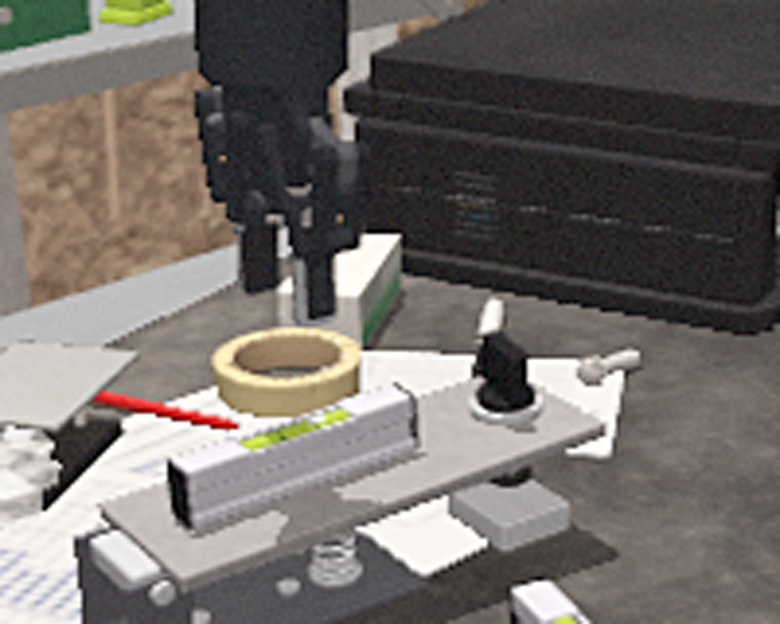

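The level stands lengthwise on the shelf, clear of the knob (knob at crop (505,375), level (170–420, 385–525)). I'll shut the jaw and press on the foot-side shoulder to find the pressed tilt.

>>> jog_arm([
  [-0.25, -1.25, 0, 0, 0, 0],
  [-0.25, -1.25, 0, 0, 0, 0],
  [-0.25, -1.25, 0, 0, 0, 0],
  [-0.25, -1.25, 0, 0, 0, 0],
  [-0.25, -1.25, 0, 0, 0, 0],
  [-0.25, -1.25, -0.5, 0, 0, 0],
  [-0.25, -1.25, -1, 0, 0, 0],
  [-0.25, -1.25, -1.4, 0, 0, 0],
  [-0.25, -1.25, -1.5, 0, 0, 0],
  [-0.25, -1.25, -1.5, 0, 0, 0],
], jaw=1)

```text
clock: 15.95
tcp_pos: [0.5391, 0.0652, 0.0677]
orientation: [-0.001, 0.763, 0.646, -0.001]
wrist_force: [-0.3, -0.7, 0.5]
finger_gap: 0.0004
grip_force: 0.0
```

>>> jog_arm([
  [0, 0, -0.05, 0, 0, 0],
  [0, 0, -0.1, 0, 0, 0],
  [0, 0, -0.15, 0, 0, 0],
  [0, 0, -0.15, 0, 0, 0],
])

```text
clock: 16.28
tcp_pos: [0.5413, 0.0642, 0.0638]
orientation: [0.001, 0.764, 0.646, 0.001]
wrist_force: [1.0, -0.7, 1.1]
finger_gap: 0.0002
grip_force: 0.8
```

>>> jog_arm([
  [0, 0, -0.05, 0, 0, 0],
  [0, 0, -0.05, 0, 0, 0],
  [0, 0, -0.05, 0, 0, 0],
])

```text
clock: 16.53
tcp_pos: [0.5413, 0.064, 0.062]
orientation: [0.001, 0.764, 0.646, 0.001]
wrist_force: [0.2, -1.8, 3.3]
finger_gap: -0.0001
grip_force: 1.9
```

>>> jog_arm([
  [0, 0, -0.05, 0, 0, 0],
  [0, 0, -0.05, 0, 0, 0],
  [0, 0, -0.05, 0, 0, 0],
])

```text
clock: 16.78
tcp_pos: [0.5414, 0.0639, 0.0616]
orientation: [0.001, 0.764, 0.646, 0.001]
wrist_force: [-3.5, -2.4, 14.6]
finger_gap: -0.0002
grip_force: 7.8
```

>>> jog_arm([
  [0, 0, -0.05, 0, 0, 0],
  [0, 0, -0.05, 0, 0, 0],
  [0, 0, -0.05, 0, 0, 0],
])

```text
clock: 17.03
tcp_pos: [0.5416, 0.0638, 0.0612]
orientation: [0.002, 0.764, 0.646, 0.001]
wrist_force: [-7.5, -2.5, 25.6]
finger_gap: 0.0
grip_force: 13.2
```

>>> jog_arm([
  [0, 0, -0.05, 0, 0, 0],
  [0, 0, -0.05, 0, 0, 0],
  [0, 0, -0.05, 0, 0, 0],
])

```text
clock: 17.28
tcp_pos: [0.5417, 0.0636, 0.0607]
orientation: [0.002, 0.764, 0.646, 0.001]
wrist_force: [-11.6, -3.9, 36.7]
finger_gap: 0.0
grip_force: 18.4
```

>>> jog_arm([
  [0, 0, 0.12, 0, 0, 0],
  [0, 0, 0.12, 0, 0, 0],
  [0, 0, 0.12, 0, 0, 0],
  [0, 0, 0.12, 0, 0, 0],
  [0, 0, 0.12, 0, 0, 0],
  [0, 0, 0.12, 0, 0, 0],
  [0, 0, 0.12, 0, 0, 0],
  [0, 0, 0.12, 0, 0, 0],
  [0, 0, 0.12, 0, 0, 0],
  [0, 0, 0.12, 0, 0, 0],
  [0, 0, 0.12, 0, 0, 0],
  [0, 0, 0.12, 0, 0, 0],
])

```text
clock: 18.28
tcp_pos: [0.5414, 0.0641, 0.0613]
orientation: [0.001, 0.764, 0.646, 0.001]
wrist_force: [-2.1, -0.7, 12.0]
finger_gap: -0.0002
grip_force: 6.1
```

```bash
cat >> h.py <<'E'
def vial(cam="scene",c=(.5515,.114),tilt=0.0,rows=(-5,-3,0,3,5)):
    """sample along the vial on level's top: print green-ness vs position (mm, + towards hinge)"""
    d=env.read_camera(cam); px=d["pixels"].astype(np.float32); u=np.array([.165,.986])
    s=np.arange(-36,37,2)/1000
    for off in rows:
        P=[np.r_[np.array(c)+u*t+np.array([.986,-.165])*off/1000, .102+tilt*(-.1+t)] for t in s]
        q=np.array([w2p(d,p) for p in P],np.float32)
        v=cv2.remap(px,q[None,:,0],q[None,:,1],cv2.INTER_LINEAR)[0]
        print(off,' '.join('%d'%x for x in v[:,2]),'| R-B',' '.join('%d'%x for x in (v[:,0]+v[:,1])/2-v[:,2]))
E
python3 - <<'E'
from h import *
s=env.get_state();print(s["clock"],s["tcp_pos"],s["wrist_force"]); vial(); print("top"); vial("top",rows=(0,))
E
```

```text
18.2833 [0.54135442 0.06411969 0.06129176] [-2.06062922 -0.7101187  12.04259695]
-5 178 179 194 192 150 111 96 94 112 112 96 91 101 93 73 76 93 109 96 89 88 97 131 156 188 208 214 180 122 81 87 85 83 76 87 196 240 | R-B -2 -4 2 26 67 96 111 121 101 96 112 126 105 73 82 121 120 101 114 123 124 118 91 41 15 19 28 52 95 133 128 128 129 133 114 18 -3
-3 176 179 194 198 164 134 122 126 158 132 119 121 129 124 105 108 128 134 120 111 104 125 151 186 220 226 218 175 114 105 109 97 91 93 134 201 240 | R-B -2 -3 3 25 43 53 66 78 50 61 71 81 71 37 60 89 79 65 76 91 109 84 50 10 -12 2 12 47 100 101 96 111 120 111 58 11 -2
0 177 179 219 216 185 164 173 209 186 164 167 181 188 167 166 184 192 168 168 168 170 165 163 191 222 220 197 169 148 157 141 141 147 131 152 210 241 | R-B -2 -5 -3 6 8 0 -8 6 14 5 -6 7 8 0 -4 14 16 19 2 20 34 31 16 -3 -8 -8 0 25 52 37 38 43 53 56 27 0 -2
3 185 183 210 221 203 188 212 224 208 186 198 224 233 220 223 239 225 219 218 223 223 204 200 210 210 215 209 208 222 195 192 204 204 188 202 232 238 | R-B -1 -4 -9 -14 -18 -25 -22 -16 -14 -17 -20 -11 -5 -3 -5 -9 -7 -1 -6 -10 -7 3 1 0 -1 0 0 -6 -8 7 3 -8 -4 10 2 0 -2
5 182 168 199 205 198 193 202 208 195 195 207 227 239 245 245 241 239 244 240 238 226 225 224 226 221 231 232 233 229 228 225 230 220 225 230 229 232 | R-B -2 -8 -15 -20 -26 -31 -26 -20 -20 -22 -15 -7 -2 0 -1 -3 -2 0 -1 -3 -3 0 3 2 1 2 1 -3 -5 -3 0 -6 -4 0 3 1 0
top
0 73 84 94 102 107 113 119 124 129 134 138 142 145 149 152 155 159 160 163 164 166 168 170 171 172 173 174 175 176 177 177 178 179 179 180 181 181 | R-B 9 12 13 15 17 18 19 20 21 21 22 23 23 24 25 25 25 26 26 27 27 27 27 27 28 28 28 28 29 29 29 29 29 30 29 29 29
```

The bubble sits about 11 mm to the hinge side of the vial's middle, so the pressed tilt is about −0.022 rad. The contact height gives −0.021. The knob therefore needs about 1.35 rad (78°) clockwise. I'll move to the knob.

>>> jog_arm([
  [0, 0, 0.7, 0, 0, 0],
  [0, 0, 1.4, 0, 0, 1],
  [0, 0, 2, 0, 0, 2],
  [-0.35, -0.8, 2, 0, 0, 3],
  [-0.35, -1.6, 2, 0, 0, 4],
  [-0.35, -2.2, 2, 0, 0, 5],
  [-0.35, -2.2, 2, 0, 0, 6],
  [-0.35, -2.2, 2, 0, 0, 7],
  [-0.35, -2.2, 2, 0, 0, 8],
  [-0.35, -2.2, 2, 0, 0, 9],
  [-0.35, -2.2, 2, 0, 0, 10],
  [-0.35, -2.2, 2, 0, 0, 11],
], jaw=-0.2)

```text
clock: 19.38
tcp_pos: [0.5257, -0.0233, 0.1388]
orientation: [-0.001, 0.286, 0.958, 0.0]
wrist_force: [0.0, 0.2, 0.2]
finger_gap: 0.0515
grip_force: 0.0
```

>>> jog_arm([
  [0, 0, 0, 0, 0, 1],
  [0, 0, 0, 0, 0, 2],
  [0, 0, 0, 0, 0, 3],
  [0, 0, 0, 0, 0, 3.5],
  [0, 0, 0, 0, 0, 3.5],
  [0, 0, 0, 0, 0, 3.5],
  [0, 0, 0, 0, 0, 3.5],
])

```text
clock: 19.97
tcp_pos: [0.5261, -0.0235, 0.1395]
orientation: [-0.001, 0.11, 0.994, 0.0]
wrist_force: [-0.0, 0.4, 0.1]
finger_gap: 0.0512
grip_force: 0.0
```

```bash
python3 - <<'E'
from h import *
s=env.get_state();q=s["orientation"];print(s["clock"],s["tcp_pos"],np.degrees(2*np.arctan2(q[2],q[1])),s["joint_pos"].round(2),s["finger_gap"])
# bubble unpressed
vial(tilt=.03,rows=(-5,-3))
E
```

```text
19.9667 [ 0.5261215  -0.02345211  0.13946478] 167.3763091491397 [-0.2   0.24 -0.18  1.14  0.    0.02] 0.051169595162739244
-5 146 148 152 150 145 147 157 153 150 155 162 154 156 158 158 159 169 164 161 169 176 171 161 182 179 169 183 202 187 167 201 206 179 161 182 190 191 | R-B -2 -2 -3 -3 -3 -5 -4 -3 -4 -5 -1 0 -3 -3 -1 -1 -6 0 1 -2 -3 1 3 -4 3 7 0 -3 8 11 0 3 16 20 5 -3 -4
-3 151 156 162 154 153 164 168 160 161 177 168 165 168 168 165 178 181 175 170 192 189 176 174 195 188 173 180 198 190 165 167 182 168 138 193 214 221 | R-B -2 -3 -3 0 -3 -4 -2 0 -3 -1 2 2 0 0 3 -1 3 10 9 -4 6 15 14 4 14 21 20 17 21 32 37 34 37 50 10 -4 -4
```

>>> jog_arm([
  [0, 0, -0.7, 0, 0, 0],
  [0, 0, -1.3, 0, 0, 0],
  [0, 0, -1.7, 0, 0, 0],
  [0, 0, -1.95, 0, 0, 0],
  [0, 0, -2.03, 0, 0, 0],
  [0, 0, -2.03, 0, 0, 0],
])

```text
clock: 20.52
tcp_pos: [0.526, -0.0236, 0.0583]
orientation: [-0.001, 0.109, 0.994, 0.0]
wrist_force: [0.0, 0.2, -0.1]
finger_gap: 0.0512
grip_force: 0.0
```

>>> jog_arm([
  [0, 0, 0, 0, 0, 0],
  [0, 0, 0, 0, 0, 0],
  [0, 0, 0, 0, 0, 0],
  [0, 0, 0, 0, 0, 0],
  [0, 0, 0, 0, 0, 0],
  [0, 0, 0, 0, 0, 0],
  [0, 0, 0, 0, 0, 0],
  [0, 0, 0, 0, 0, 0],
], jaw=1, force=40)

```text
clock: 21.18
tcp_pos: [0.5282, -0.0217, 0.0596]
orientation: [0.002, 0.108, 0.994, 0.002]
wrist_force: [4.9, 7.3, -3.6]
finger_gap: 0.0118
grip_force: 42.6
```

```bash
python3 - <<'E'
from h import *
vial(tilt=-.03,rows=(-8,-6,-4,-2))
s=env.get_state();print(s["tcp_pos"],s["ft_torque"])
E
```

```text
-8 242 237 236 218 167 110 62 59 93 81 60 79 111 87 34 75 78 53 67 89 65 54 88 88 52 50 88 70 51 87 89 48 63 93 83 143 233 | R-B -2 -2 -2 -8 26 81 127 132 107 112 129 118 91 107 103 80 95 133 128 106 120 133 112 105 129 99 88 113 133 112 102 131 128 104 105 62 -1
-6 249 249 242 211 137 76 64 66 68 68 63 96 130 125 88 73 80 72 69 71 67 70 72 74 62 57 66 70 69 71 74 67 67 66 74 156 235 | R-B -1 -1 -5 3 54 124 137 135 135 133 137 109 82 69 68 93 120 131 133 132 133 133 132 132 117 106 119 130 133 132 128 132 134 136 127 68 3
-4 248 251 253 205 134 80 71 80 75 76 113 156 184 181 131 113 98 87 82 80 80 81 82 80 71 65 77 84 84 83 82 83 85 76 67 140 218 | R-B -2 -2 -7 14 74 129 139 130 133 135 104 68 45 26 39 77 116 129 129 131 133 130 130 128 109 104 122 131 130 128 129 132 127 133 144 76 9
-2 246 250 242 205 129 87 91 87 82 95 169 222 222 198 161 137 104 98 90 87 90 95 89 84 78 73 83 89 99 92 88 95 95 84 79 148 220 | R-B -1 -3 -1 21 84 124 120 127 129 118 58 22 15 9 19 73 114 117 126 126 122 119 128 121 99 107 124 126 120 125 125 119 123 128 133 53 3
[ 0.52822537 -0.02170398  0.05959475] [ 1.15330471 -0.7266667  -0.03651952]
```

The bubble stripe is now clear: marks at about −9 and +13, so the middle is +2.2 and the bubble unpressed is at −13.5 mm. The pressed reading was about +11 mm, so the turn is 79° clockwise. The knob is gripped, and I'll centre the hand on it and turn.

>>> jog_arm([
  [0.05, 0.05, 0, 0, 0, 0],
  [0.05, 0.05, 0, 0, 0, -0.7],
  [0.05, 0.05, 0, 0, 0, -1.4],
  [0.05, 0.05, 0, 0, 0, -2.1],
  [0.05, 0.05, 0, 0, 0, -2.8],
  [0.05, 0.05, 0, 0, 0, -3.5],
  [0.05, 0.05, 0, 0, 0, -4.2],
  [0.05, 0.05, 0, 0, 0, -4.9],
  [0.05, 0.05, 0, 0, 0, -5.6],
  [0.05, 0.05, 0, 0, 0, -6.3],
  [0.05, 0.05, 0, 0, 0, -7],
])

```text
clock: 22.15
tcp_pos: [0.5277, -0.0225, 0.0591]
orientation: [-0.0, 0.46, 0.888, -0.001]
wrist_force: [-2.4, -1.9, 0.1]
finger_gap: 0.0122
grip_force: 42.8
```

>>> jog_arm([
  [0, 0, 0, 0, 0, -0.7],
  [0, 0, 0, 0, 0, -1.4],
  [0, 0, 0, 0, 0, -2.1],
  [0, 0, 0, 0, 0, -2.8],
  [0, 0, 0, 0, 0, -3.5],
  [0, 0, 0, 0, 0, -4.2],
  [0, 0, 0, 0, 0, -4.9],
  [0, 0, 0, 0, 0, -5.6],
  [0, 0, 0, 0, 0, -6.2],
  [0, 0, 0, 0, 0, -6.2],
  [0, 0, 0, 0, 0, -6.2],
  [0, 0, 0, 0, 0, -6.2],
])

```text
clock: 23.15
tcp_pos: [0.5269, -0.0228, 0.0588]
orientation: [-0.0, 0.718, 0.696, -0.002]
wrist_force: [-4.5, -3.5, -0.7]
finger_gap: 0.0121
grip_force: 42.6
```

>>> jog_arm([
  [0, 0, 0, 0, 0, 0],
  [0, 0, 0, 0, 0, 0],
  [0, 0, 0, 0, 0, 0],
  [0, 0, 0.6, 0, 0, 0],
  [0, 0, 1.3, 0, 0, 0],
  [0, 0, 2, 0, 0, 0],
  [0.4, 0.7, 2, 0, 0, -1.3],
  [0.4, 1.5, 2, 0, 0, -1.3],
  [0.4, 2.15, 2, 0, 0, -1.3],
  [0.4, 2.15, 2, 0, 0, -1.3],
  [0.4, 2.15, 2, 0, 0, -1.3],
], jaw=-0.2)

```text
clock: 24.07
tcp_pos: [0.5448, 0.0657, 0.1392]
orientation: [0.0, 0.762, 0.647, 0.0]
wrist_force: [-0.2, -0.4, 0.5]
finger_gap: 0.0515
grip_force: 0.0
```

>>> jog_arm([
  [0, 0, 0, 0, 0, 0],
  [0, 0, 0, 0, 0, 0],
  [0, 0, -0.5, 0, 0, 0],
  [0, 0, -1, 0, 0, 0],
  [0, 0, -1.5, 0, 0, 0],
  [0, 0, -1.6, 0, 0, 0],
  [0, 0, -1.7, 0, 0, 0],
  [0, 0, -1.7, 0, 0, 0],
], jaw=1)

```text
clock: 24.73
tcp_pos: [0.5443, 0.0637, 0.0707]
orientation: [-0.0, 0.764, 0.645, -0.0]
wrist_force: [-0.0, 0.2, -0.6]
finger_gap: -0.0
grip_force: 0.0
```

>>> jog_arm([
  [0, 0, -0.05, 0, 0, 0],
  [0, 0, -0.1, 0, 0, 0],
  [0, 0, -0.1, 0, 0, 0],
])

```text
clock: 24.98
tcp_pos: [0.5454, 0.0641, 0.0677]
orientation: [0.001, 0.764, 0.646, 0.001]
wrist_force: [0.6, -0.3, 1.3]
finger_gap: -0.0004
grip_force: 0.7
```

>>> jog_arm([
  [0, 0, -0.05, 0, 0, 0],
  [0, 0, -0.05, 0, 0, 0],
  [0, 0, -0.05, 0, 0, 0],
])

```text
clock: 25.23
tcp_pos: [0.5448, 0.0643, 0.0652]
orientation: [0.0, 0.763, 0.646, 0.0]
wrist_force: [0.8, 0.5, 2.4]
finger_gap: 0.0004
grip_force: 0.7
```

>>> jog_arm([
  [0, 0, -0.05, 0, 0, 0],
  [0, 0, -0.05, 0, 0, 0],
  [0, 0, -0.05, 0, 0, 0],
])

```text
clock: 25.48
tcp_pos: [0.5451, 0.0642, 0.0647]
orientation: [0.001, 0.763, 0.646, 0.001]
wrist_force: [-2.8, -2.3, 11.4]
finger_gap: -0.0002
grip_force: 5.9
```

>>> jog_arm([
  [0, 0, 0, 0, 0, 0],
  [0, 0, 0, 0, 0, 0],
  [0, 0, 0, 0, 0, 0],
  [0, 0, 0, 0, 0, 0],
  [0, 0, 0, 0, 0, 0],
  [0, 0, 0, 0, 0, 0],
  [0, 0, 0, 0, 0, 0],
  [0, 0, 0, 0, 0, 0],
  [0, 0, 0, 0, 0, 0],
  [0, 0, 0, 0, 0, 0],
  [0, 0, 0, 0, 0, 0],
  [0, 0, 0, 0, 0, 0],
])

```text
clock: 26.48
tcp_pos: [0.5451, 0.0642, 0.0647]
orientation: [0.001, 0.763, 0.646, 0.001]
wrist_force: [-2.5, -1.1, 12.3]
finger_gap: 0.0002
grip_force: 5.9
```

>>> jog_arm([
  [0, 0, 0, 0, 0, 0],
  [0, 0, 0, 0, 0, 0],
  [0, 0, 0, 0, 0, 0],
  [0, 0, 0, 0, 0, 0],
  [0, 0, 0, 0, 0, 0],
  [0, 0, 0, 0, 0, 0],
  [0, 0, 0, 0, 0, 0],
  [0, 0, 0, 0, 0, 0],
  [0, 0, 0, 0, 0, 0],
  [0, 0, 0, 0, 0, 0],
  [0, 0, 0, 0, 0, 0],
  [0, 0, 0, 0, 0, 0],
])

```text
clock: 27.48
tcp_pos: [0.545, 0.0642, 0.0646]
orientation: [0.001, 0.763, 0.646, 0.001]
wrist_force: [-2.9, -1.2, 11.8]
finger_gap: -0.0002
grip_force: 5.9
```

```bash
python3 - <<'E'
from h import *
vial(tilt=0,rows=(-8,-6,-4,-2))
s=env.get_state();print(s["clock"],s["tcp_pos"],s["wrist_force"])
E
```

```text
-8 187 185 182 141 75 48 72 83 64 71 102 96 48 62 85 83 63 76 109 127 75 77 122 107 40 78 105 79 52 94 102 72 55 91 137 211 248 | R-B -1 -3 -6 20 77 110 98 107 129 125 101 98 133 109 68 80 119 122 97 78 119 120 89 92 107 95 91 111 133 109 100 121 133 111 73 17 -7
-6 183 186 176 131 64 51 60 74 68 68 70 74 61 52 49 67 65 71 110 138 107 107 96 74 53 61 77 67 67 71 79 73 66 63 97 206 245 | R-B -2 -4 0 31 91 119 127 127 136 134 134 129 131 112 88 114 136 131 98 73 99 102 114 110 105 116 128 134 134 132 127 130 134 135 103 21 -1
-4 182 185 170 118 80 69 74 82 79 77 77 80 74 63 63 71 82 111 180 172 168 150 112 69 54 70 78 82 81 81 81 81 83 74 117 211 245 | R-B -2 -3 3 43 98 126 133 133 135 134 134 136 136 102 103 128 133 105 46 51 59 75 100 110 91 121 132 134 132 130 131 133 130 132 91 18 -1
-2 183 185 164 121 94 83 83 87 89 84 83 85 86 72 70 73 106 196 220 211 213 187 116 73 69 79 85 88 91 86 86 96 96 85 124 203 247 | R-B -2 -4 11 53 112 133 132 130 129 132 131 133 118 100 105 138 112 42 21 28 30 51 97 95 96 124 130 128 127 129 128 121 124 128 91 23 -3
27.5333 [0.54505936 0.06418774 0.06467901] [-2.5311031  -0.96896723 11.15309747]
```

The bubble is at about +0.8 mm, centred between its marks (indices 13.6 and 24, bubble at 19.2). The press is steady at about 12 N, so I'm handing in.

```bash
python3 -c "
from workcell import env
print(env.hand_in())"
```

```text
the job is handed in; nothing more can be done
None
```

I handed the job in at about 27.5 s of the 72 s limit, with the level pressed on the shelf at about 12 N and the bubble about 0.8 mm from centre (3 mm allowed); the hand-in call returned no verdict, and I did not re-check the padlock, tape measure or anchor bolt at the end.

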